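# Slide the slate home past the spring catch of its keeper

## Task

Put the framed slate away in its wooden keeper without picking it up: press the metal spring bar down with your fingertips and, keeping it down, push the slate along the rails past the catch pegs until it is home in the pocket at the end stop. Then let go of the bar so that the catch springs back up behind the slate, and move clear; do not lift the slate and leave the other things alone.

Things in the scene. Friction and masses are not known exactly. Their poses are not given: they have to be found in the camera images.
- keeper: Fixed pine track, 360 mm long (own x -225 to 135), 215 wide. Origin: table level, under the midpoint of the two catch pegs; +x = way the slate slides home, z up. Side rails: inner faces y = +-91.5, tops z = 46. Ledges 27 wide inside them, tops z = 30, carry the slate's ends; between them is an open trough with the spring bar. Cross strip at x = -225 to -219, top z = 16 mm.
- end_stop (a point): Foot of the end stop's inner face: keeper x = 121, y = 0, z = 30 mm (ledge height); stop's top z = 46 mm. The pocket before it (keeper x = 30 to 135) has a lip over each rail, reaching in to |y| = 77.5, at z = 46 to 51 mm.
- catch (a joint): Spring catch in m: 0 up, 0.018 right down; moves straight down, springs back. Rigid metal T: flat press bar along the trough, 60 mm wide, and two upright pegs, diameter 10, at keeper x = 0, y = +-52, tops 12 mm above the bar's top. Up, the pegs stand 10 mm above the ledges and block the slate; pressed 11 mm or more they clear it. About 4 N starts it, 9 N holds it right down.
- catch_mid (a point): Point on the bar's top midway between the pegs, keeper x = 0, y = 0; z = 28 mm with the catch up, 10 mm right down (moves with it). The bar's top runs flat and bare on to keeper x = 20; the pegs leave 94 mm free between them for the pushing fingers.
- bar_rear (a point): Rear end of the bar's top, keeper x = -215, y = 0, same height as catch_mid. The bar may be pressed anywhere, and a fingertip can slide along it while pressing. It lies bare from here to the slate's rear edge: room for a fingertip to press it and then push that edge.
- slate: Loose black slate in a pine frame, about 0.3 kg, flat on the ledges: 110 mm along keeper x, 180 along y, 12 thick. Origin: centre of its underside (keeper z = 30); axes start parallel to the keeper's. Starts with its centre at keeper x = -115 to -70 mm, covering part of the bar. Home: centre at x = 66, rear edge at 11 mm, so the pegs can rise behind it.
- lantern: Bystander: upright rechargeable lantern, 92 mm in diameter, 188 mm high with its bail; origin under its centre.
- jar: Bystander: clear glass jar with a screw lid, 76 mm in diameter, 110 mm high; origin under its centre.
- chalk_holder: Bystander: chalk holder lying flat, 113 mm long in x, 14 mm in diameter; origin under its middle.
- duster: Bystander: felt board duster with a wooden back, 50 x 120 x 40 mm; origin under its centre.
Things that resemble listed ones, but are neither listed nor needed, are in the scene too. There is more than one size of the slate; the one meant has the size given above.

How it is judged:
By the outcome, as a careful person would: the job done as asked, in the order asked, and still so for the second after the job is handed in, with the robot touching nothing.
It also fails if it takes over 38 s, if anything falls off the work surface, if the arm or the gripper's body presses on something with over 40 N, if the wrist force passes 120 N, or if a joint passes its speed limit or range.

## Robot

A 7-joint arm with a two-finger parallel gripper is mounted at the origin on the work surface. World frame = base frame: x ahead of the robot, y to its left, z up, the work surface at z = 0. Lengths are in m, angles in rad, forces in N, time in s.
With the tool pointing down it reaches from about 0.4 to 0.85 m from the base axis. Payload 4.5 kg.
Tool frame: the origin (TCP) lies at the very end of the fingers, on their centre line; the grasp point (between the pads) lies 19 mm behind it; z points along the fingers, y is the line along which they close (so a half turn about z gives the same grasp; the last joint's range is limited). The gripper opens to 88 mm and grips with 3 to 60 N. Pads are 18 mm wide; open, the fingers measure 123 mm over their backs; the gripper's body (75 mm by 187 mm) begins 45 mm behind the grasp point.
Start: joints at [1.292, 0.689, -0.195, 1.565, 0.157, 0.902, -0.215], TCP at [0.192, -0.595, 0.239] pointing down, gripper open.
Joint ranges: [-3.01, 3.01], [-0.46, 2.08], [-1.47, 1.51], [0.13, 2.56], [-1, 4.14], [0.04, 2.09], [-2.66, 2.66]. Speed limits (rad/s): [2.57, 2.57, 3.14, 3.14, 3.14, 3.14, 3.14].

## Interface

Orientations are given as a unit quaternion [x, y, z, w].
In Python, from cell import arm gives the robot as it stands.
- The arm moves only by the tool step_arm, never from a script. Its argument "motion" is a list of rows, each an object of numbers: "dx", "dy", "dz": the shift along the world's x, y, z each as a share of 0.5 m, from -1 to 1; "rx", "ry", "rz": the turn, a rotation vector about the world's x, y, z each as a share of 90 degrees, from -1 to 1; "claw": the closure, from -1 (fully open) to 1 (shut). In form: [{"dx": .., "dy": .., "dz": .., "rx": .., "ry": .., "rz": .., "claw": ..}, ...]. A call has exactly 8 rows; each row is the pose to reach, as a shift and turn from the pose commanded when the call began; what a row does not reach only later rows make up. A row lasts 1/8 s, in which the tool goes at most 62.5 mm and 10.7 degrees, less where a joint would pass 70% of its speed; a pose out of reach is approached as far as the arm can. A call with a number of a shift or a turn outside -1 to 1 is refused whole. A call with a gripper value outside its range is refused whole. The fingers move at their own pace and stop on an object; the grip force is fixed at half the most. Time passes only in rows, so rows that repeat a pose let the fingers close, or fill a call up. It gives the time, the measured TCP pose, the force, the opening and the grip force at its end, in the units of the state.
- arm.read_state(): the state, without advancing time (a new reading comes with each control period).
- arm.get_image(name): name is "scene" or "top"; returns the picture (480x640x3 uint8, red, green, blue); there is no depth.
- arm.get_calibration(name): a dict with "camera_matrix" (3x3 intrinsics, pixels), "R" (3x3) and "t" (3): a world point X has camera coordinates R X + t. Camera axes: x right, y down, z forward; pixel columns grow to the right and rows downward; lengths in m; the calibration is good to about 2 mm. A picture is of the moment at which its call begins. get_calibration takes no time and is no camera call.
- arm.sign_off(): hands the job in; it is judged then, once.
The state is a dict: "clock": time; "joint_pos": joint angles; "dq": joint speeds; "joint_torque": joint torques, N m; "position": TCP position; "tcp_rot": TCP orientation; "ft_force": force on the tool from outside, world axes, zero at the start; "moment": the same for the moment, N m; "opening": finger opening in m; "grasp_force": force on a finger pad.
Only numpy, scipy, OpenCV 4.12 (cv2) and the standard library are available. Lean on these libraries where they do the work, as an engineer would, in place of code of your own. Each camera call takes 0.05 s, during which the arm holds its last target. There are 200 camera calls.

## Working session

There is one attempt and no reset: what is moved stays moved. The work goes in short steps, Python scripts to look and compute and a tool call to move; the robot and the scene stay as the last step left them, time stands still between calls to the robot, and variables do not carry over. Pictures are saved under pics/ and viewed, at most 10 in all, crops included, and the job is handed in when it is done.

Besides the shell and the picture viewer there is one more tool, called as name(argument=value, ...) on one line, values as JSON. step_arm: Moves the arm, as the interface text tells. Its arguments: {"type":"object","properties":{"motion":{"type":"array","items":{"type":"object","properties":{"dx":{"type":"number","minimum":-1,"maximum":1},"dy":{"type":"number","minimum":-1,"maximum":1},"dz":{"type":"number","minimum":-1,"maximum":1},"rx":{"type":"number","minimum":-1,"maximum":1},"ry":{"type":"number","minimum":-1,"maximum":1},"rz":{"type":"number","minimum":-1,"maximum":1},"claw":{"type":"number"}}}}},"required":["motion"]}

```bash
mkdir -p pics; ls
python3 - <<'E'
from cell import arm
import cv2
for n in("scene","top"):
    cv2.imwrite(f"pics/{n}0.png",arm.get_image(n)[:,:,::-1]); print(arm.get_calibration(n))
print(arm.read_state())
E
```

```text
pics
{'camera_matrix': array([[460.9008084 ,   0.        , 318.156073  ],
       [  0.        , 460.9008084 , 234.98072469],
       [  0.        ,   0.        ,   1.        ]]), 'R': array([[ 0.64918657,  0.76049624,  0.01422204],
       [ 0.56148319, -0.46652089, -0.68344341],
       [-0.51312127,  0.45166771, -0.72986495]]), 't': array([-0.35417721, -0.22503451,  1.32448659])}
{'camera_matrix': array([[450.51272103,   0.        , 319.03469703],
       [  0.        , 450.51272103, 237.76735301],
       [  0.        ,   0.        ,   1.        ]]), 'R': array([[-0.02691893, -0.99961924,  0.00606221],
       [-0.9812009 ,  0.02526262, -0.19132851],
       [ 0.19110252, -0.0110986 , -0.98150734]]), 't': array([0.03728684, 0.47969522, 0.88713247])}
{'clock': 0.1, 'joint_pos': array([ 1.29182793,  0.68989829, -0.1945129 ,  1.56617031,  0.15730045,
        0.90252755, -0.21507978]), 'dq': array([-0.00018782, -0.00159806,  0.00081924, -0.00300983,  0.00159535,
        0.00065186, -0.00014659]), 'joint_torque': array([-2.99570835e-03, -5.28489983e+01, -1.27142373e+00, -1.53834057e+01,
       -5.25857380e-02,  2.04168777e-03,  3.52792892e-05]), 'position': array([ 0.19209681, -0.59417855,  0.23800978]), 'tcp_rot': array([ 9.87790129e-01,  1.55788350e-01, -1.86464001e-04, -7.84884903e-04]), 'ft_force': array([-1.01506297,  0.75187789,  0.37780424]), 'moment': array([ 0.03129223, -0.02802735,  0.00546383]), 'grasp_force': 0.0, 'opening': 0.0882653292685406}
```

View pics/scene0.png

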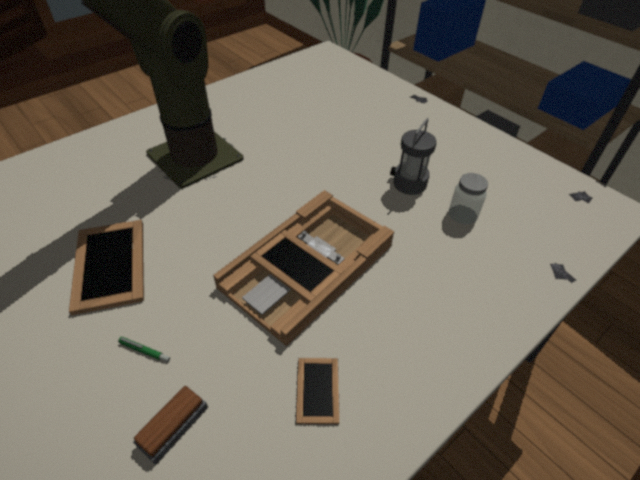

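View pics/top0.png

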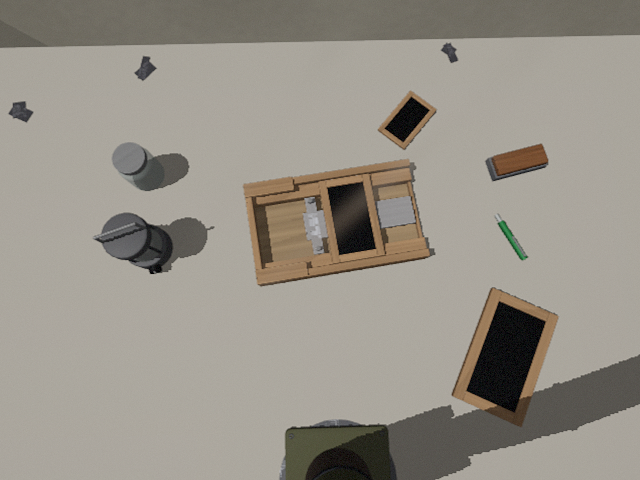

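Candidates: the slate in the keeper at top (352,218), a large loose one at (505,357) and a small loose one at (407,120). I choose the one in the keeper and check it in a close crop.

Run:
```python
import cv2
a=cv2.imread("pics/top0.png")[150:295,235:435]
a=cv2.convertScaleAbs(cv2.resize(a,None,fx=4,fy=4,interpolation=cv2.INTER_CUBIC),alpha=1.4)
cv2.imwrite("pics/crop1.png",a)
```

```text
(no output)
```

View pics/crop1.png

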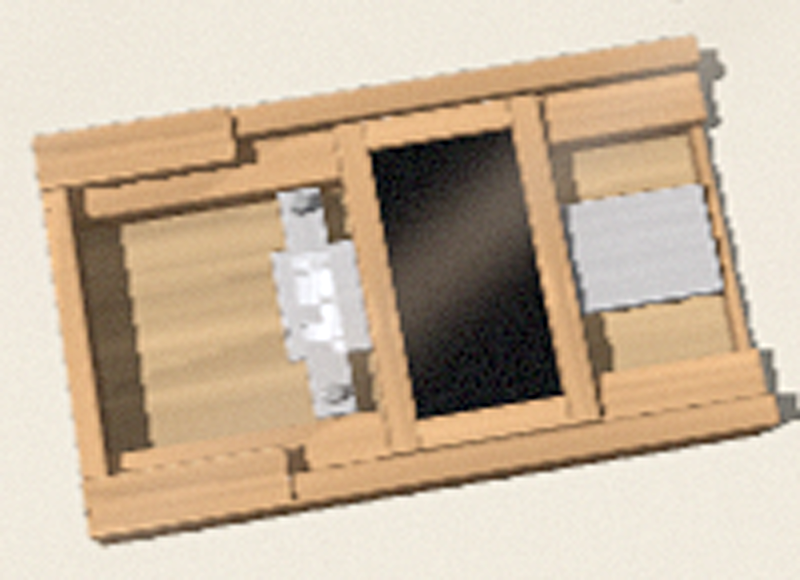

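The crop shows the framed slate on the ledges (crop 337–600 px), bare bar end at (645,250), pegs at (305,203) and (337,393), and the pocket with lips at left. Now I fit the keeper pose.

```bash
cat > h.py <<'E'
import numpy as np
from cell import arm
def ray(n,uv,z):
    c=arm.get_calibration(n);K,R,t=c["camera_matrix"],c["R"],c["t"]
    o=-R.T@t; d=R.T@np.linalg.solve(K,[uv[0],uv[1],1]); return (o+d*(z-o[2])/d[2])[:2]
E
python3 - <<'E'
from h import *
cr=lambda p:(p[0]/4+235-.375,p[1]/4+150-.375)
F=[((35,137),.051,(135,-107.5)),((95,541),.051,(135,107.5)),((695,38),.046,(-225,-107.5)),((778,424),.046,(-225,107.5)),
((705,185),.028,(-215,-30)),((722,292),.028,(-215,30)),((273,253),.028,(20,-30)),((290,358),.028,(20,30)),((232,112),.051,(30,-107.5)),((295,498),.051,(30,107.5))]
W=np.array([ray("top",cr(p),z) for p,z,_ in F]);L=np.array([l for *_,l in F])/1000
w=W@[1,1j];l=L@[1,1j];m=w.mean();q=l.mean();s=np.sum((w-m)*np.conj(l-q));u=s/abs(s)
o=m-u*q;print("origin",o,"yaw",np.degrees(np.angle(u)),"scale",abs(s)/np.sum(abs(l-q)**2))
print(np.round(1000*(np.conj(u)*(w-o)-l),1))
for p in [(542,97),(600,415),(337,127),(390,450)]:
    print(np.round(1000*np.conj(u)*(ray("top",cr(p),.042)@[1,1j]-o),1))
for x in(-215,-190,-160,0,11,121): print(x,o+u*x/1000)
print(arm.read_state()["position"])
E
```

```text
origin (0.5118548836932719+0.03385771042117437j) yaw 97.95826977748236 scale 0.9886115216398655
[-1.4+0.5j -2.9+1.2j  2.5+1.5j  2.7-1.1j -0.9+0.6j  2.2-0.j  -0.4-0.2j
 -0.2-2.4j -0.9+3.8j -0.9-3.7j]
(-135.9-88.1j)
(-133.4+86.2j)
(-24.8-89.4j)
(-23.1+86.4j)
-215 (0.5416220255061519-0.17907166112791906j)
-190 (0.5381607299465148-0.15431243187802451j)
-160 (0.5340071752749501-0.124601356778151j)
0 (0.5118548836932719+0.03385771042117437j)
11 (0.5103319136470316+0.04475177129112799j)
121 (0.4951022131846278+0.15369237999066418j)
[ 0.19209681 -0.59417855  0.23800978]
```

step_arm(motion=[{"dx": 0.08, "dy": 0.11, "dz": 0, "rz": 0.11, "claw": 0.55}, {"dx": 0.16, "dy": 0.22, "dz": 0, "rz": 0.22, "claw": 0.55}, {"dx": 0.24, "dy": 0.32, "dz": 0, "rz": 0.33, "claw": 0.55}, {"dx": 0.32, "dy": 0.43, "dz": 0, "rz": 0.44, "claw": 0.55}, {"dx": 0.4, "dy": 0.54, "dz": 0, "rz": 0.55, "claw": 0.55}, {"dx": 0.48, "dy": 0.64, "dz": 0, "rz": 0.66, "claw": 0.55}, {"dx": 0.55, "dy": 0.74, "dz": 0, "rz": 0.77, "claw": 0.55}, {"dx": 0.6, "dy": 0.8, "dz": 0, "rz": 0.88, "claw": 0.55}])

```text
invalid input at $.motion[0]: expected keys dx, dy, dz, rx, ry, rz, claw
```

```bash
cat > st.py <<'E'
from h import *
from scipy.spatial.transform import Rotation as Rn
s=arm.read_state();p=s["position"];R=Rn.from_quat(s["tcp_rot"]).as_matrix();o=.51185+.03386j;u=np.exp(1j*np.radians(97.96))
k=np.conj(u)*(p[0]+1j*p[1]-o)*1000
print("t",s["clock"],"pos",p.round(4),"keeper",np.round(k,1),"ydir",np.degrees(np.arctan2(R[1,1],R[0,1])).round(1),"tilt",R[:2,2].round(3),"F",s["ft_force"].round(1),"open",s["opening"].round(4),"q",s["joint_pos"].round(2))
E
python3 st.py
```

```text
Traceback (most recent call last):
  File "st.py", line 5, in <module>
    print("t",s["clock"],"pos",p.round(4),"keeper",np.round(k,1),"ydir",np.degrees(np.arctan2(R[1,1],R[0,1])).round(1),"tilt",R[:2,2].round(3),"F",s["ft_force"].round(1),"open",s["opening"].round(4),"q",s["joint_pos"].round(2))
                                                                                                                                                                                 ^^^^^^^^^^^^^^^^^^
AttributeError: 'float' object has no attribute 'round'
```

step_arm(motion=[{"dx": 0.08, "dy": 0.11, "dz": 0, "rx": 0, "ry": 0, "rz": 0.11, "claw": 0.55}, {"dx": 0.16, "dy": 0.22, "dz": 0, "rx": 0, "ry": 0, "rz": 0.22, "claw": 0.55}, {"dx": 0.24, "dy": 0.32, "dz": 0, "rx": 0, "ry": 0, "rz": 0.33, "claw": 0.55}, {"dx": 0.32, "dy": 0.43, "dz": 0, "rx": 0, "ry": 0, "rz": 0.44, "claw": 0.55}, {"dx": 0.4, "dy": 0.53, "dz": 0, "rx": 0, "ry": 0, "rz": 0.55, "claw": 0.55}, {"dx": 0.47, "dy": 0.62, "dz": 0, "rx": 0, "ry": 0, "rz": 0.66, "claw": 0.55}, {"dx": 0.54, "dy": 0.71, "dz": 0, "rx": 0, "ry": 0, "rz": 0.77, "claw": 0.55}, {"dx": 0.6, "dy": 0.8, "dz": 0, "rx": 0, "ry": 0, "rz": 0.88, "claw": 0.55}])

```text
clock: 1.1
position: [0.4933, -0.1934, 0.2386]
tcp_rot: [0.66, 0.751, -0.0, 0.0]
ft_force: [-0.0, 0.5, 0.1]
opening: 0.0197
grasp_force: 0.0
```

```bash
sed -i 's/s\["opening"\].round(4)/round(s["opening"],4)/' st.py; python3 st.py
```

```text
t 1.1 pos [ 0.4933 -0.1934  0.2386] keeper (-222.5+49.9j) ydir 7.4 tilt [ 0. -0.] F [-0.   0.5  0.1] open 0.0197 q [ 0.63  0.61 -0.55  1.84  0.43  0.81 -0.02]
```

step_arm(motion=[{"dx": 0.05, "dy": 0.07, "dz": 0, "rx": 0, "ry": 0, "rz": 0, "claw": 0.55}, {"dx": 0.087, "dy": 0.121, "dz": -0.06, "rx": 0, "ry": 0, "rz": 0.006, "claw": 0.55}, {"dx": 0.087, "dy": 0.121, "dz": -0.14, "rx": 0, "ry": 0, "rz": 0.006, "claw": 0.55}, {"dx": 0.087, "dy": 0.121, "dz": -0.22, "rx": 0, "ry": 0, "rz": 0.006, "claw": 0.55}, {"dx": 0.087, "dy": 0.121, "dz": -0.3, "rx": 0, "ry": 0, "rz": 0.006, "claw": 0.55}, {"dx": 0.087, "dy": 0.121, "dz": -0.36, "rx": 0, "ry": 0, "rz": 0.006, "claw": 0.55}, {"dx": 0.087, "dy": 0.121, "dz": -0.38, "rx": 0, "ry": 0, "rz": 0.006, "claw": 0.55}, {"dx": 0.087, "dy": 0.121, "dz": -0.38, "rx": 0, "ry": 0, "rz": 0.006, "claw": 0.55}])

```text
clock: 2.1
position: [0.5357, -0.1342, 0.0486]
tcp_rot: [0.658, 0.753, -0.0, -0.0]
ft_force: [-0.2, 0.3, -0.1]
opening: 0.0199
grasp_force: 0.0
```

```bash
python3 st.py
python3 - <<'E'
from h import *; import cv2
a=arm.get_image("scene")[180:345,200:410,::-1]
b=arm.get_image("top")[150:300,235:445,::-1]
f=lambda x:cv2.convertScaleAbs(cv2.resize(x,(380,int(x.shape[0]*380/210))),alpha=1.4)
cv2.imwrite("pics/hover.png",cv2.vconcat([cv2.resize(f(a),(500,290)),cv2.resize(f(b),(500,290))]))
E
```

```text
t 2.1 pos [ 0.5357 -0.1342  0.0486] keeper (-169.7-0.3j) ydir 7.7 tilt [-0.001  0.   ] F [-0.2  0.3 -0.1] open 0.0199 q [ 0.36  0.91 -0.33  1.91  0.65  0.44 -0.32]
```

View pics/hover.png

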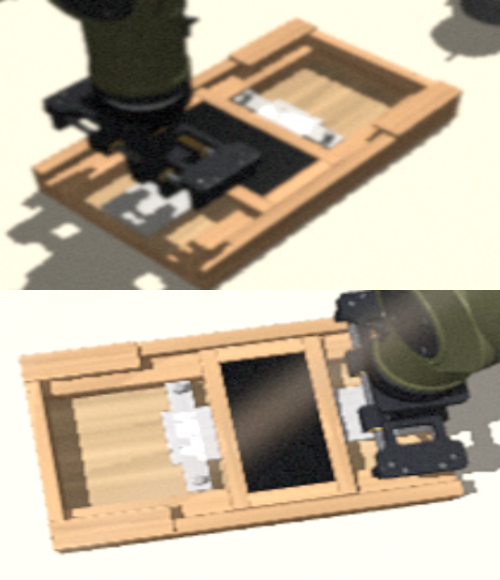

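The fingers hover over the bare bar (about (150,195) in the upper half), behind the slate and centred. Now I press.

step_arm(motion=[{"dx": 0, "dy": 0, "dz": -0.02, "rx": 0, "ry": 0, "rz": 0, "claw": 0.55}, {"dx": 0, "dy": 0, "dz": -0.035, "rx": 0, "ry": 0, "rz": 0, "claw": 0.55}, {"dx": 0, "dy": 0, "dz": -0.045, "rx": 0, "ry": 0, "rz": 0, "claw": 0.55}, {"dx": 0, "dy": 0, "dz": -0.055, "rx": 0, "ry": 0, "rz": 0, "claw": 0.55}, {"dx": 0, "dy": 0, "dz": -0.065, "rx": 0, "ry": 0, "rz": 0, "claw": 0.55}, {"dx": 0, "dy": 0, "dz": -0.074, "rx": 0, "ry": 0, "rz": 0, "claw": 0.55}, {"dx": 0, "dy": 0, "dz": -0.074, "rx": 0, "ry": 0, "rz": 0, "claw": 0.55}, {"dx": 0, "dy": 0, "dz": -0.074, "rx": 0, "ry": 0, "rz": 0, "claw": 0.55}])

```text
clock: 3.2
position: [0.5357, -0.1344, 0.0122]
tcp_rot: [0.658, 0.753, -0.0, 0.0]
ft_force: [-1.4, 0.3, 7.5]
opening: 0.0197
grasp_force: 4.0
```

```bash
python3 st.py
```

```text
t 3.2 pos [ 0.5357 -0.1344  0.0122] keeper (-169.9-0.3j) ydir 7.7 tilt [ 0.    -0.001] F [-1.4  0.3  7.5] open 0.0197 q [ 0.32  0.97 -0.27  1.91  0.69  0.36 -0.36]
```

step_arm(motion=[{"dx": -0.003, "dy": 0.02, "dz": 0, "rx": 0, "ry": 0, "rz": 0, "claw": 0.55}, {"dx": -0.006, "dy": 0.04, "dz": 0, "rx": 0, "ry": 0, "rz": 0, "claw": 0.55}, {"dx": -0.008, "dy": 0.06, "dz": 0, "rx": 0, "ry": 0, "rz": 0, "claw": 0.55}, {"dx": -0.011, "dy": 0.08, "dz": 0, "rx": 0, "ry": 0, "rz": 0, "claw": 0.55}, {"dx": -0.014, "dy": 0.1, "dz": 0, "rx": 0, "ry": 0, "rz": 0, "claw": 0.55}, {"dx": -0.017, "dy": 0.12, "dz": 0, "rx": 0, "ry": 0, "rz": 0, "claw": 0.55}, {"dx": -0.02, "dy": 0.14, "dz": 0, "rx": 0, "ry": 0, "rz": 0, "claw": 0.55}, {"dx": -0.022, "dy": 0.16, "dz": 0, "rx": 0, "ry": 0, "rz": 0, "claw": 0.55}])

```text
clock: 4.2
position: [0.5258, -0.0582, 0.0126]
tcp_rot: [0.66, 0.752, -0.002, 0.003]
ft_force: [2.0, -7.1, 8.3]
opening: 0.0198
grasp_force: 4.8
```

```bash
python3 st.py
python3 - <<'E'
from h import *; import cv2
a=arm.get_image("scene")[180:345,200:410,::-1]
b=arm.get_image("top")[150:300,235:445,::-1]
f=lambda x:cv2.convertScaleAbs(cv2.resize(x,(500,290)),alpha=1.4)
cv2.imwrite("pics/push1.png",cv2.vconcat([f(a),f(b)]))
E
```

```text
t 4.2 pos [ 0.5258 -0.0582  0.0126] keeper (-93.1-1.1j) ydir 7.5 tilt [ 0.002 -0.006] F [ 2.  -7.1  8.3] open 0.0198 q [ 0.14  0.95 -0.2   1.99  0.67  0.27 -0.5 ]
```

View pics/push1.png

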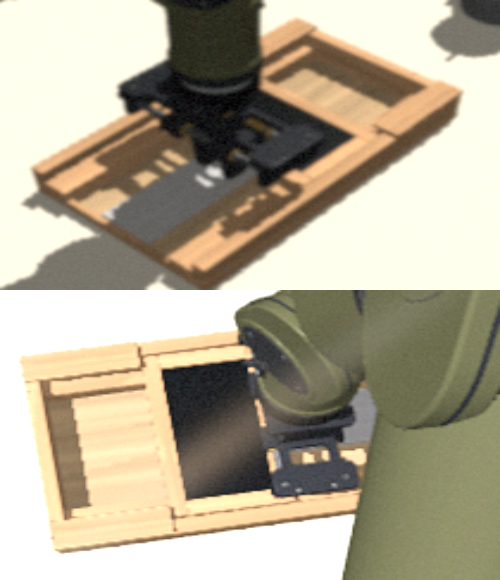

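The slate has moved with the fingers and its front edge is past the pegs, at the lips' start (lower half, x≈150). Pushing on.

step_arm(motion=[{"dx": -0.003, "dy": 0.02, "dz": 0, "rx": 0, "ry": 0, "rz": 0, "claw": 0.55}, {"dx": -0.006, "dy": 0.04, "dz": 0, "rx": 0, "ry": 0, "rz": 0, "claw": 0.55}, {"dx": -0.008, "dy": 0.06, "dz": 0, "rx": 0, "ry": 0, "rz": 0, "claw": 0.55}, {"dx": -0.011, "dy": 0.08, "dz": 0, "rx": 0, "ry": 0, "rz": 0, "claw": 0.55}, {"dx": -0.014, "dy": 0.1, "dz": 0, "rx": 0, "ry": 0, "rz": 0, "claw": 0.55}, {"dx": -0.017, "dy": 0.12, "dz": 0, "rx": 0, "ry": 0, "rz": 0, "claw": 0.55}, {"dx": -0.02, "dy": 0.14, "dz": 0, "rx": 0, "ry": 0, "rz": 0, "claw": 0.55}, {"dx": -0.022, "dy": 0.155, "dz": 0, "rx": 0, "ry": 0, "rz": 0, "claw": 0.55}])

```text
clock: 5.3
position: [0.5148, 0.0195, 0.0125]
tcp_rot: [0.659, 0.752, -0.002, 0.002]
ft_force: [2.3, -7.6, 9.3]
opening: 0.0196
grasp_force: 4.9
```

```bash
python3 st.py
```

```text
t 5.3 pos [0.5148 0.0195 0.0125] keeper (-14.6-0.9j) ydir 7.5 tilt [ 0.002 -0.006] F [ 2.3 -7.6  9.3] open 0.0196 q [-0.04  0.94 -0.15  2.03  0.63  0.22 -0.62]
```

step_arm(motion=[{"dx": -0.001, "dy": 0.006, "dz": 0, "rx": 0, "ry": 0, "rz": 0, "claw": 0.55}, {"dx": -0.002, "dy": 0.012, "dz": 0, "rx": 0, "ry": 0, "rz": 0, "claw": 0.55}, {"dx": -0.002, "dy": 0.017, "dz": 0, "rx": 0, "ry": 0, "rz": 0, "claw": 0.55}, {"dx": -0.003, "dy": 0.022, "dz": 0, "rx": 0, "ry": 0, "rz": 0, "claw": 0.55}, {"dx": -0.004, "dy": 0.026, "dz": 0, "rx": 0, "ry": 0, "rz": 0, "claw": 0.55}, {"dx": -0.004, "dy": 0.029, "dz": 0, "rx": 0, "ry": 0, "rz": 0, "claw": 0.55}, {"dx": -0.004, "dy": 0.032, "dz": 0, "rx": 0, "ry": 0, "rz": 0, "claw": 0.55}, {"dx": -0.004, "dy": 0.032, "dz": 0, "rx": 0, "ry": 0, "rz": 0, "claw": 0.55}])

```text
clock: 6.3
position: [0.5127, 0.0335, 0.0125]
tcp_rot: [0.66, 0.751, -0.003, 0.003]
ft_force: [1.3, -9.5, 9.6]
opening: 0.0195
grasp_force: 6.5
```

```bash
python3 st.py
python3 - <<'E'
from h import *; import cv2
a=arm.get_image("scene")[180:345,200:410,::-1]
b=arm.get_image("top")[150:300,235:445,::-1]
f=lambda x:cv2.convertScaleAbs(cv2.resize(x,(500,290)),alpha=1.4)
cv2.imwrite("pics/push2.png",cv2.vconcat([f(a),f(b)]))
E
```

```text
t 6.3 pos [0.5127 0.0335 0.0125] keeper (-0.4-0.8j) ydir 7.4 tilt [ 0.001 -0.008] F [ 1.3 -9.5  9.6] open 0.0195 q [-0.07  0.94 -0.14  2.03  0.62  0.21 -0.64]
```

View pics/push2.png

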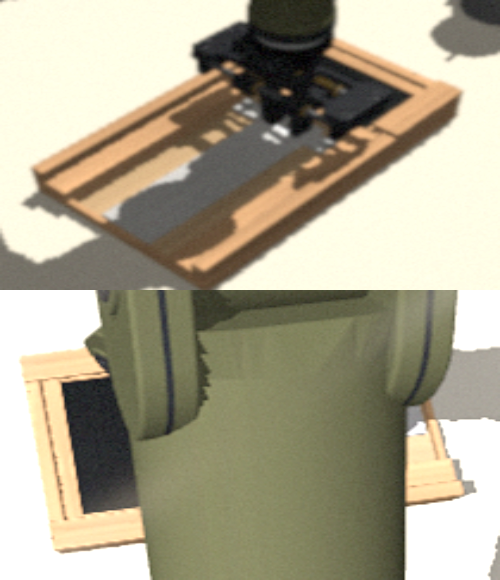

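The slate's front edge is at the stop to within a thin dark gap (lower half, x≈48). I push a few mm more until the force rises.

step_arm(motion=[{"dx": 0, "dy": 0.002, "dz": 0, "rx": 0, "ry": 0, "rz": 0, "claw": 0.55}, {"dx": 0, "dy": 0.003, "dz": 0, "rx": 0, "ry": 0, "rz": 0, "claw": 0.55}, {"dx": -0.001, "dy": 0.005, "dz": 0, "rx": 0, "ry": 0, "rz": 0, "claw": 0.55}, {"dx": -0.001, "dy": 0.006, "dz": 0, "rx": 0, "ry": 0, "rz": 0, "claw": 0.55}, {"dx": -0.001, "dy": 0.006, "dz": 0, "rx": 0, "ry": 0, "rz": 0, "claw": 0.55}, {"dx": -0.001, "dy": 0.008, "dz": 0, "rx": 0, "ry": 0, "rz": 0, "claw": 0.55}, {"dx": -0.001, "dy": 0.008, "dz": 0, "rx": 0, "ry": 0, "rz": 0, "claw": 0.55}, {"dx": -0.001, "dy": 0.008, "dz": 0, "rx": 0, "ry": 0, "rz": 0, "claw": 0.55}])

```text
clock: 7.4
position: [0.5128, 0.0337, 0.0126]
tcp_rot: [0.661, 0.75, -0.005, 0.005]
ft_force: [3.1, -16.5, 8.2]
opening: 0.0199
grasp_force: 10.3
```

```bash
python3 st.py
```

```text
t 7.4 pos [0.5128 0.0337 0.0126] keeper (-0.3-0.9j) ydir 7.2 tilt [ 0.001 -0.013] F [  3.1 -16.5   8.2] open 0.0199 q [-0.08  0.94 -0.14  2.03  0.62  0.21 -0.65]
```

Run:
```python
from h import *; import cv2
a=arm.get_image("scene")[180:280,280:405,::-1]
b=arm.get_image("top")[160:295,235:315,::-1]
f=lambda x,w:cv2.convertScaleAbs(cv2.resize(x,(w,480),interpolation=cv2.INTER_CUBIC),alpha=1.6)
cv2.imwrite("pics/home.png",cv2.hconcat([f(a,500),f(b,285)]))
```

```text
(no output)
```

View pics/home.png

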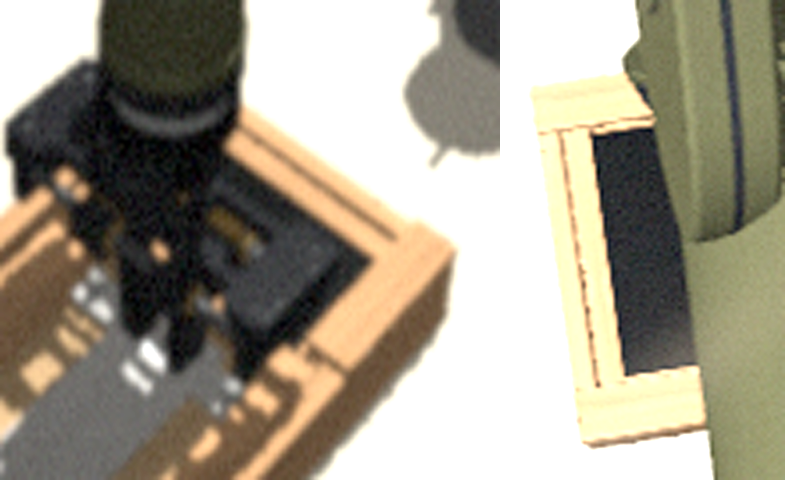

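Home: the slate frame is flush along the end stop (right half, x≈560–600), and the force rose without motion. I back off a little with the bar still down, then lift straight up.

step_arm(motion=[{"dx": 0.002, "dy": -0.012, "dz": 0, "rx": 0, "ry": 0, "rz": 0, "claw": 0.55}, {"dx": 0.003, "dy": -0.024, "dz": 0, "rx": 0, "ry": 0, "rz": 0, "claw": 0.55}, {"dx": 0.004, "dy": -0.03, "dz": 0, "rx": 0, "ry": 0, "rz": 0, "claw": 0.55}, {"dx": 0.004, "dy": -0.03, "dz": 0, "rx": 0, "ry": 0, "rz": 0, "claw": 0.55}, {"dx": 0.004, "dy": -0.03, "dz": 0.01, "rx": 0, "ry": 0, "rz": 0, "claw": 0.55}, {"dx": 0.004, "dy": -0.03, "dz": 0.02, "rx": 0, "ry": 0, "rz": 0, "claw": 0.55}, {"dx": 0.004, "dy": -0.03, "dz": 0.03, "rx": 0, "ry": 0, "rz": 0, "claw": 0.55}, {"dx": 0.004, "dy": -0.03, "dz": 0.05, "rx": 0, "ry": 0, "rz": 0, "claw": 0.55}])

```text
clock: 8.5
position: [0.5131, 0.0279, 0.0368]
tcp_rot: [0.658, 0.753, -0.001, -0.0]
ft_force: [-0.2, -0.2, 0.3]
opening: 0.0199
grasp_force: 0.0
```

```bash
python3 st.py
```

```text
t 8.5 pos [0.5131 0.0279 0.0368] keeper (-6.1-0.4j) ydir 7.7 tilt [-0.001 -0.001] F [-0.2 -0.2  0.3] open 0.0199 q [-0.02  0.9  -0.2   2.03  0.61  0.28 -0.61]
```

Bar released. Now up, then away towards −y for a clear view.

step_arm(motion=[{"dx": 0, "dy": 0, "dz": 0.08, "rx": 0, "ry": 0, "rz": 0, "claw": 0.55}, {"dx": 0, "dy": 0, "dz": 0.18, "rx": 0, "ry": 0, "rz": 0, "claw": 0.55}, {"dx": 0, "dy": 0, "dz": 0.28, "rx": 0, "ry": 0, "rz": 0, "claw": 0.55}, {"dx": 0, "dy": -0.08, "dz": 0.38, "rx": 0, "ry": 0, "rz": 0, "claw": 0.55}, {"dx": 0, "dy": -0.2, "dz": 0.4, "rx": 0, "ry": 0, "rz": 0, "claw": 0.55}, {"dx": 0, "dy": -0.32, "dz": 0.4, "rx": 0, "ry": 0, "rz": 0, "claw": 0.55}, {"dx": 0, "dy": -0.44, "dz": 0.4, "rx": 0, "ry": 0, "rz": 0, "claw": 0.55}, {"dx": 0, "dy": -0.54, "dz": 0.4, "rx": 0, "ry": 0, "rz": 0, "claw": 0.55}])

```text
clock: 9.5
position: [0.5117, -0.2455, 0.2367]
tcp_rot: [0.659, 0.752, -0.001, -0.0]
ft_force: [1.0, 1.2, 0.0]
opening: 0.0195
grasp_force: 0.0
```

step_arm(motion=[{"dx": -0.04, "dy": -0.1, "dz": 0, "rx": 0, "ry": 0, "rz": 0, "claw": 0.55}, {"dx": -0.08, "dy": -0.18, "dz": 0, "rx": 0, "ry": 0, "rz": 0, "claw": 0.55}, {"dx": -0.12, "dy": -0.26, "dz": 0, "rx": 0, "ry": 0, "rz": 0, "claw": 0.55}, {"dx": -0.16, "dy": -0.32, "dz": 0, "rx": 0, "ry": 0, "rz": 0, "claw": 0.55}, {"dx": -0.16, "dy": -0.36, "dz": 0, "rx": 0, "ry": 0, "rz": 0, "claw": 0.55}, {"dx": -0.16, "dy": -0.36, "dz": 0, "rx": 0, "ry": 0, "rz": 0, "claw": 0.55}, {"dx": -0.16, "dy": -0.36, "dz": 0, "rx": 0, "ry": 0, "rz": 0, "claw": 0.55}, {"dx": -0.16, "dy": -0.36, "dz": 0, "rx": 0, "ry": 0, "rz": 0, "claw": 0.55}])

```text
clock: 10.5
position: [0.4338, -0.4204, 0.2369]
tcp_rot: [0.657, 0.753, 0.0, -0.0]
ft_force: [0.4, 0.0, -0.4]
opening: 0.0201
grasp_force: 0.0
```

```bash
python3 st.py
python3 - <<'E'
from h import *; import cv2
a=arm.get_image("scene")[185:345,205:405,::-1]
b=arm.get_image("top")[150:295,235:435,::-1]
f=lambda x:cv2.convertScaleAbs(cv2.resize(x,(400,300),interpolation=cv2.INTER_CUBIC),alpha=1.4)
cv2.imwrite("pics/end.png",cv2.vconcat([f(a),f(b)]))
E
```

```text
t 10.5 pos [ 0.4338 -0.4204  0.2369] keeper (-439.1+140.2j) ydir 7.8 tilt [-0.     0.001] F [ 0.4  0.  -0.4] open 0.0201 q [ 0.99  0.7  -0.54  1.62  0.42  0.94  0.44]
```

View pics/end.png

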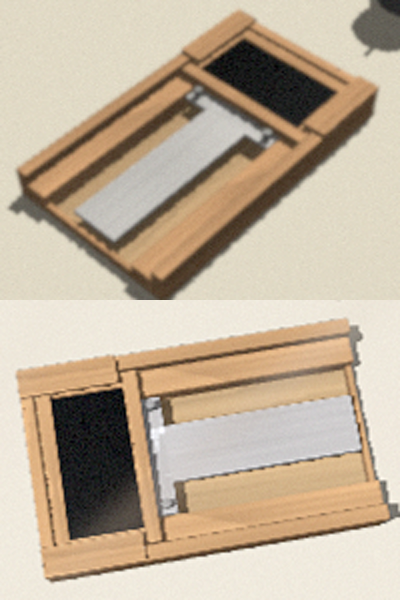

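The slate sits flat under both lips against the stop (lower half, x≈40–160) with the pegs at (155,405) and (170,507) behind it. I check numerically that the catch is fully up and the slate home.

Run:
```python
from h import *; import cv2
b=arm.get_image("top")[:,:,::-1].astype(int); a=cv2.imread("pics/top0.png").astype(int)
for r in (203,210,216):
    for n,i in(("old",a),("new",b)): print(r,n,(i[r,405:422,2]-i[r,405:422,0]))
# slate: dark blob inside
o=.51185+.03386j;u=np.exp(1j*np.radians(97.96))
for n,i in(("old",a),("new",b)):
    m=((i.max(2)<60)).astype(np.uint8);m[:150]=0;m[295:]=0;m[:,:245]=0;m[:,430:]=0
    m=cv2.morphologyEx(m,cv2.MORPH_OPEN,np.ones((7,7)))
    c=max(cv2.findContours(m,0,2)[0],key=cv2.contourArea)
    print(n,[np.round(1000*np.conj(u)*(ray("top",p,.042)@[1,1j]-o),1) for p in cv2.boxPoints(cv2.minAreaRect(c))])
```

```text
203 old [ 2  2  0  2  4  0 -1 37 63 55 26  9 14 13 13 12 13]
203 new [-1  4  2  0  0  0  0 39 64 57 26  9 13 15 13 13 13]
210 old [ 2  2  2  3  1  2  1  0  2 34 58 54 13 12 13 14 13]
210 new [ 1  0  2  0  3  2  1  0  1 34 56 53 12 12 14 12 14]
216 old [ 0  0  2  0  2  0  0  2 -1  0 43 63 58 24 10 15 13]
216 new [ 1  1  1  2  1  1  3  1  0  0 43 61 58 23 12 13 13]
old [np.complex128(-40.5-8.6j), np.complex128(-117.3-9j), np.complex128(-115.2+72.2j), np.complex128(-39.7+72.3j)]
new [np.complex128(104.1-74.8j), np.complex128(26.7-73.5j), np.complex128(29.5+72.8j), np.complex128(104.8+71.2j)]
```

```bash
python3 -c "
from cell import arm
print(arm.sign_off())"
```

```text
the job is handed in; nothing more can be done
None
```

The slate is home against the end stop (centre measured at about keeper x = 66 mm), the catch has sprung fully back up behind it, and the arm is clear; I handed the job in at about 10.5 s.

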